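# Put the weighing bottle in the swing-lid storage jar

### The job

Put the short, squat bottle into the dry-storage jar and close the jar up again: unscrew the jar's lid by its wing handle until it is fully free, swing it well aside on its arm, and set the squat bottle down gently and upright on the jar's floor. Then swing the lid back over the jar and screw it fully home. Leave the two tall vials, the petri dish and the slide box where they stand.

Things in the scene. Friction and masses are not known exactly. Their poses are not given: they have to be found in the camera images.
- jar: dry-storage jar, fixed to the bench: a grey plate 120 (x) x 185 (y) x 12 mm thick that carries a clear round jar, outer diameter 92, inner diameter 84 mm, rim 80 mm above the bench, with a steel post 18 mm thick standing 90 mm from the jar's axis towards the plate's -y. Origin on the jar's axis at bench level, z up; turned about z by up to 0.35 rad
- jar_in (a point): centre of the jar's inner floor, 17 mm above the bench and 63 mm below the rim
- post_axis (a point): point on the vertical axis of the post, at the middle of the swing arm's height (107 mm above the bench). The arm is a flat bar 10 mm thick, 18 mm wide (its top at 112 mm), and reaches 90 mm from this axis to the lid's axis
- lid_grip (a point): middle of the lid's wing handle, on the lid's axis, 136 mm above the bench when screwed down; rises 6 mm per rad of unscrewing. The wing is a grey upright flat bar 60 mm long, 14 mm thick, 32 mm tall (15 mm of it above this point), above the arm. Its x runs along the wing, y across its thickness, z up; turns with lid and arm
- jar_mouth (a point): centre of the jar's mouth at rim height, 80 mm above the bench. The lid is a white disc of 100 mm diameter under the arm, whose plug hangs in this mouth while it is screwed down
- lid (a joint): twist of the lid relative to its arm in rad: 0 = screwed fully home, 1.4 = fully unscrewed (end stop). Grows counter-clockwise seen from above. The plug leaves the mouth at about 1.0; before that the arm cannot swing. Light friction, stays where it is left. With the lid at 0 the wing stands at -0.6 rad to the jar's x axis when the arm is at 0
- swing (a joint): swing of the arm about the post in rad: 0 = lid centred over the jar (end stop), 1.75 = fully aside (end stop). Grows clockwise seen from above, carrying the lid from the jar towards the jar's +x. Friction about 0.12 N m, stays where it is left
- squat: the short, squat bottle: amber glass with a white cap, 32 mm diameter, 42 mm tall, about 60 g, loose, upright. Origin at the centre of its underside
- tall_a: tall vial, amber glass with a white cap, 22 mm diameter, 74 mm tall, upright on the bench; to be left alone. Origin at the centre of its underside
- tall_b: a second tall vial, just like the first; to be left alone
- dish: clear petri dish with its cover, 90 mm diameter, 18 mm tall; to be left alone. Origin at the centre of its underside
- slidebox: box of microscope slides, 85 x 60 x 29 mm; to be left alone. Origin at the centre of its underside
Not all that is in view belongs to the job. What is shaped like the squat but black or red is not meant.

How it is judged:
On the way, in this order (a step that is already met when the one before it is completed fails the run):
1. the lid is unscrewed over the jar (at least 0.95 rad, arm not yet swung) (value of joint lid above 0.95 rad and value of joint swing below 0.1 rad), for 0.05 s.
2. the lid is swung well aside (at least 1.1 rad) (value of joint swing above 1.1 rad), for 0.1 s.
3. the squat bottle stands upright on the floor of the open jar, let go (horizontal distance between squat and jar_in below 0.034 m and z of squat in the frame of jar_in between -0.006 and 0.012 m and angle between squat's own z axis and vertical below 0.2 rad and linear speed of squat below 0.02 m/s and contact force between the fingers and squat below 0.1 N and value of joint swing above 1 rad), for 0.2 s.
4. the lid is swung back over the jar, with the bottle standing inside (horizontal distance between squat and jar_in below 0.034 m and z of squat in the frame of jar_in between -0.006 and 0.012 m and angle between squat's own z axis and vertical below 0.2 rad and value of joint swing below 0.06 rad), for 0.05 s.
At the end, for the whole second after the job is handed in: the squat bottle stands upright (within 0.2 rad) and still on the jar's floor, within 34 mm of its centre; the arm is back over the jar (swing below 0.05 rad) and the lid is screwed home (below 0.12 rad); the two tall vials, the dish and the slide box are within 30 mm of where they stood (horizontal distance between squat and jar_in below 0.034 m and z of squat in the frame of jar_in between -0.006 and 0.012 m and angle between squat's own z axis and vertical below 0.2 rad and linear speed of squat below 0.02 m/s and value of joint lid below 0.12 rad and value of joint swing below 0.05 rad and distance of each of tall_a, tall_b, dish, slidebox from where it was at the start of the episode below 0.03 m); the robot touches nothing.
It fails at once if the squat bottle is dropped into the jar (moving faster than 0.5 m/s inside it) (horizontal distance between squat and jar_in below 0.045 m and z of squat in the frame of jar_in below 0.07 m and linear speed of squat above 0.5 m/s).
It fails at once if one of the things to be left alone is knocked over or moved more than 30 mm (distance of any of tall_a, tall_b, dish, slidebox from where it was at the start of the episode above 0.03 m or angle between any of tall_a, tall_b, dish, slidebox's own z axis and vertical above 0.5 rad).
It also fails if it takes over 72 s, if anything falls off the work surface, if the arm or the gripper's body presses on something with over 40 N, if the wrist force passes 120 N, or if a joint passes its speed limit or range.

### The arm

A 7-joint arm with a two-finger parallel gripper is mounted at the origin on the work surface. World frame = base frame: x ahead of the robot, y to its left, z up, the work surface at z = 0. Lengths are in m, angles in rad, forces in N, time in s.
With the tool pointing down it reaches from about 0.425 to 0.95 m from the base axis. Payload 4.7 kg.
Tool frame: the origin (TCP) lies midway between the tips of the shut fingers; the grasp point (between the pads) lies env.hold_point_z behind it (env.hold_point_z is the distance from the TCP to the grasp point, in m); z points along the fingers, y is the line along which they close (so a half turn about z gives the same grasp; the last joint's range is limited). The gripper opens to 85 mm and grips with 20 to 120 N. Pads are 22 mm wide; open, the fingers measure 114 mm over their backs; the gripper's body (76 mm by 85 mm) begins 54 mm behind the grasp point. The pads swing forward as they close: fully open they stand 13 mm farther back than shut.
Start: joints at [1.078, 0.469, -0.049, 1.532, 0.024, 1.141, -0.082], TCP at [0.302, -0.604, 0.231] pointing down, gripper open.
Joint ranges: [-2.59, 2.59], [-0.33, 1.99], [-1.39, 1.29], [0.1, 2.45], [-1.04, 4.18], [0.21, 1.99], [-2.66, 2.66]. Speed limits (rad/s): [2.57, 2.57, 3.14, 3.14, 3.14, 3.14, 3.14].

### API

Orientations are given as a unit quaternion [x, y, z, w].
In Python, from cell import readout, eyes, env gives the robot as it stands.
- The arm moves only by the tool drive_tool, never from a script. Its argument "plan" is a list of rows, each a list of 5 numbers: the closure in counts, from 0 (fully open) to 255 (shut), then the shift along the world's x, y, z in mm, then the turn about the world's z in rad. A call has 1 to 12 rows; each row is the pose to reach, as a shift and turn from the pose commanded when the call began; what a row does not reach only later rows make up. A row lasts 1/12 s, in which the tool goes at most 41.7 mm and 7.16 degrees, less where a joint would pass 70% of its speed; a pose out of reach is approached as far as the arm can. A call with a gripper value outside its range is refused whole. The fingers move at their own pace and stop on an object; "force" is the grip in N (left out, the last holds). Time passes only in rows, so rows that repeat a pose let the fingers close. It gives the time, the measured TCP pose, the force, the opening and the grip force at its end, in the units of the state.
- readout.state(): the state, without advancing time (a new reading comes with each control period).
- eyes.snapshot(name): name is "scene" or "top" or "wrist"; returns a dict with "pixels" (384x512x3 uint8, red, green, blue), "mtx" (3x3 intrinsics, pixels), "dist" ([k1, k2, p1, p2, k3] as OpenCV has them; the pictures are not rectified), "R" (3x3) and "t" (3): a world point X has camera coordinates R X + t. Camera axes: x right, y down, z forward; pixel columns grow to the right and rows downward; lengths in m; the calibration is good to about 2 mm. A picture is of the moment at which its call begins. There is no depth.
- env.sign_off(): hands the job in; it is judged then, once.
The state is a dict: "t": time; "joint_pos": joint angles; "joint_vel": joint speeds; "effort": joint torques, N m; "eef_pos": TCP position; "tool_rot": TCP orientation; "contact_force": force on the tool from outside, world axes, zero at the start; "ft_torque": the same for the moment, N m; "grip_width": finger opening in m; "gripper_force": force on a finger pad.
Only numpy, scipy, OpenCV 4.12 (cv2) and the standard library are available. Lean on these libraries where they do the work, as an engineer would, in place of code of your own. Each camera call takes 0.05 s, during which the arm holds its last target. There are 200 camera calls.

## Working session

There is one attempt and no reset: what is moved stays moved. The work goes in short steps, Python scripts to look and compute and a tool call to move; the robot and the scene stay as the last step left them, time stands still between calls to the robot, and variables do not carry over. Pictures are saved under pics/ and viewed, at most 10 in all, crops included, and the job is handed in when it is done.

Besides the shell and the picture viewer there is one more tool, called after "Request:" as name(argument=value, ...), one argument or row to a line, values as JSON. drive_tool: Moves the arm, as the interface text tells. Its arguments: {"type":"object","properties":{"plan":{"type":"array"},"force":{"type":"number"}},"required":["plan"]}

```bash
mkdir -p pics; ls
cat > h.py <<'E'
import numpy as np, cv2
from cell import readout, eyes, env
def ray(s,u,v):
    p=cv2.undistortPoints(np.array([[[u,v]]],float),np.array(s['mtx']),np.array(s['dist']))[0,0]
    R=np.array(s['R']);t=np.array(s['t']); return -R.T@t, R.T@np.array([p[0],p[1],1.])
def plane(s,u,v,z):
    c,d=ray(s,u,v); return c+d*(z-c[2])/d[2]
def proj(s,X):
    return cv2.projectPoints(np.array(X,float).reshape(-1,3),cv2.Rodrigues(np.array(s['R']))[0],np.array(s['t']),np.array(s['mtx']),np.array(s['dist']))[0][:,0]
def two(s1,p1,s2,p2):
    c1,d1=ray(s1,*p1);c2,d2=ray(s2,*p2)
    k=np.linalg.lstsq(np.c_[d1,-d2],c2-c1,rcond=None)[0]
    return (c1+d1*k[0]+c2+d2*k[1])/2
def save(s,n): cv2.imwrite('pics/'+n,s['pixels'][:,:,::-1])
E
python3 - <<'E'
from h import *
import pickle
ss={n:eyes.snapshot(n) for n in('scene','top')}
pickle.dump(ss,open('s0.pkl','wb'))
for n in ss: save(ss[n],n+'0.png')
print(env.hold_point_z,readout.state())
for n in ss: print(n,-np.array(ss[n]['R']).T@ss[n]['t'])
E
```

```text
pics
0.0187 {'t': 0.1, 'joint_pos': array([ 1.07810122,  0.4693827 , -0.04856977,  1.53358193,  0.02410429,
        1.1410188 , -0.08229323]), 'joint_vel': array([-0.00012567, -0.00157364,  0.00168273, -0.00324701,  0.00036326,
       -0.00203018,  0.00114348]), 'effort': array([ 4.42214314e-04, -5.11520040e+01, -4.70841432e-02, -2.38391340e+01,
        1.08063250e-02,  4.43288824e-03, -2.11962833e-05]), 'eef_pos': array([ 0.30171634, -0.60321758,  0.23034836]), 'tool_rot': array([ 9.73229892e-01,  2.29832032e-01, -2.45786948e-04, -8.68469461e-04]), 'contact_force': array([-0.29275414, -0.09183121,  0.1643227 ]), 'ft_torque': array([-0.02770136, -0.00475819,  0.05302004]), 'gripper_force': 0.0, 'grip_width': 0.08544247992104169}
scene [1.13292424 0.51314019 0.74285497]
top [0.45881863 0.07238688 0.92851805]
```

View pics/top0.png

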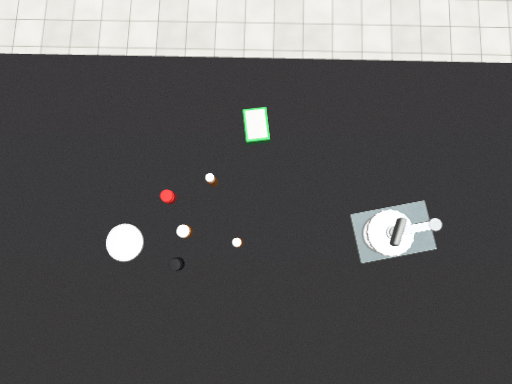

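View pics/scene0.png

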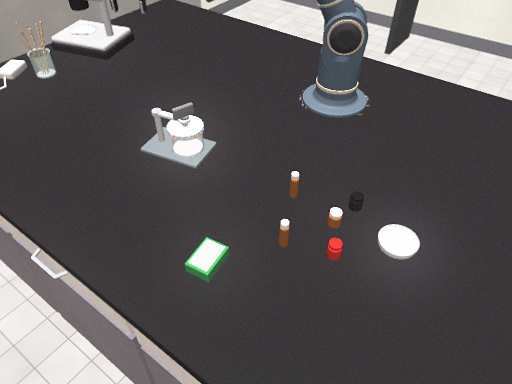

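Top view: the jar with its lid is at (390,232), its post at (435,225) and the wing at (398,232). The dish is at (125,242) and the slide box at (257,125).
Could be taken for the squat bottle: amber with white cap (183,231), red (167,196), black (177,264), and the tall vials (210,178) and (237,242). By the description I choose (183,231), which is (335,217) in the scene view.

Run:
```python
from h import *
import pickle
ss=pickle.load(open('s0.pkl','rb')); T=ss['top'];S=ss['scene']
im=T['pixels'].astype(int); hsv=cv2.cvtColor(T['pixels'],cv2.COLOR_RGB2HSV)
def blobs(m,box,amin=15):
    x0,x1,y0,y1=box; k=np.zeros_like(m); k[y0:y1,x0:x1]=m[y0:y1,x0:x1]
    n,l,st,c=cv2.connectedComponentsWithStats(k.astype(np.uint8)); return [(st[i,4],st[i,:4].tolist(),c[i].round(1).tolist()) for i in range(1,n) if st[i,4]>=amin],l
white=(im.min(2)>150)
b,_=blobs(white,(90,480,90,300))
for a,bb,c in b: print(a,bb,c,plane(T,*c,.042).round(3),plane(T,*c,.074).round(3))
red=(im[:,:,0]>120)&(im[:,:,1]<60)
for a,bb,c in blobs(red,(90,300,90,300))[0]: print('red',a,c,plane(T,*c,.03).round(3))
# plate: greyish
v=im.sum(2)/3; sat=(im.max(2)-im.min(2))
plate=((v>60)).astype(np.uint8); plate[:, :330]=0; plate[:190]=0;plate[280:]=0
cn=max(cv2.findContours(plate,cv2.RETR_EXTERNAL,cv2.CHAIN_APPROX_NONE)[0],key=cv2.contourArea)
r=cv2.minAreaRect(cn); bp=cv2.boxPoints(r); print('plate',bp.round(1)); print(np.array([plane(T,*p,.012) for p in bp]).round(3))
# wing: dark inside the lid disc
d=((v<125)).astype(np.uint8); 
k=np.zeros_like(d); k[215:250,385:410]=d[215:250,385:410]
cn=max(cv2.findContours(k,cv2.RETR_EXTERNAL,cv2.CHAIN_APPROX_NONE)[0],key=cv2.contourArea)
r=cv2.minAreaRect(cn); bp=cv2.boxPoints(r);print('wing',bp.round(1),r); print(np.array([plane(T,*p,.151) for p in bp]).round(3))
c1=cv2.resize(T['pixels'][200:270,340:450],None,fx=5,fy=5,interpolation=cv2.INTER_CUBIC)
c2=cv2.resize(S['pixels'][170:265,270:420],None,fx=3.6,fy=3.6,interpolation=cv2.INTER_CUBIC)[:, :550]
c1=c1[:, :550]
cv2.imwrite('pics/crop1.png',np.vstack([c1[:300],c2[:290,:550] if c2.shape[1]>=550 else np.pad(c2,((0,0),(0,550-c2.shape[1]),(0,0)))[:290]])[:,:,::-1])
```

```text
606 [245, 109, 23, 31] [255.7, 123.8] [0.754 0.107 0.042] [0.743 0.106 0.074]
65 [205, 173, 9, 9] [209.2, 177.0] [0.619 0.214 0.042] [0.614 0.209 0.074]
3704 [351, 201, 91, 62] [394.2, 231.0] [ 0.503 -0.223  0.042] [ 0.502 -0.212  0.074]
1119 [106, 223, 38, 39] [124.1, 242.0] [0.46  0.407 0.042] [0.46  0.395 0.074]
140 [176, 224, 14, 14] [182.5, 230.5] [0.49  0.271 0.042] [0.489 0.264 0.074]
69 [232, 238, 10, 9] [236.2, 241.9] [0.468 0.144 0.042] [0.467 0.141 0.074]
red 36 [171.7, 199.0] [0.565 0.304 0.03 ]
plate [[330. 190.]
 [511. 190.]
 [511. 279.]
 [330. 279.]]
[[ 0.6   -0.078  0.012]
 [ 0.612 -0.518  0.012]
 [ 0.4   -0.504  0.012]
 [ 0.387 -0.079  0.012]]
wing [[389.4 244.6]
 [393.7 218. ]
 [400.2 219. ]
 [395.9 245.6]] ((394.7909240722656, 231.80654907226562), (6.556605815887451, 26.937379837036133), 9.090276718139648)
[[ 0.47  -0.176  0.151]
 [ 0.525 -0.186  0.151]
 [ 0.523 -0.199  0.151]
 [ 0.469 -0.189  0.151]]
```

View pics/crop1.png

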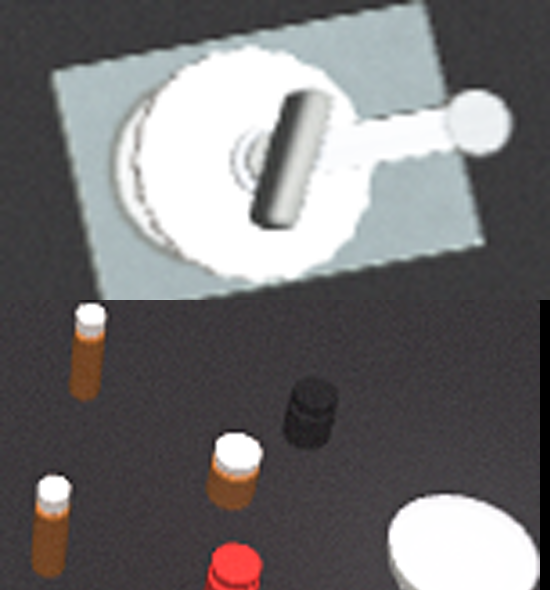

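The crop confirms the choice: short, amber, white cap, next to the black and red look-alikes. The top crop gives plate corners at (350.4,214.4), (425,200.4) and (437,248.4), and the wing's top centre at about (399,232.4).

Run:
```python
from h import *
import pickle
ss=pickle.load(open('s0.pkl','rb')); T=ss['top'];S=ss['scene']
A,B,C=[plane(T,*p,.012) for p in((350.4,214.4),(425,200.4),(437,248.4))]
print(A,B,C,np.linalg.norm(A-B),np.linalg.norm(B-C))
d=B-A; yaw1=np.arctan2(d[0],-d[1]); e=B-C; yaw2=np.arctan2(e[1],e[0]); print('yaw',yaw1,yaw2,'plate c',(A+C)/2)
print('lid c',plane(T,391,232.6,.101),'wing',plane(T,399.2,232.4,.151),'post',plane(T,436,224.4,.115))
w=plane(T,340+332/5,200+97/5,.151)-plane(T,340+292/5,200+230/5,.151);print('wing ang',np.arctan2(w[1],w[0]),np.linalg.norm(w))
# squat in scene: cap
im=S['pixels'].astype(int); m=(im.min(2)>150).astype(np.uint8); k=np.zeros_like(m);k[205:222,325:345]=m[205:222,325:345]
n,l,st,c=cv2.connectedComponentsWithStats(k); i=1+np.argmax(st[1:,4]);print(st[i],c[i],plane(S,*c[i],.040), two(S,c[i],T,(182.5,230.5)))
```

```text
[ 0.54205043 -0.1278015   0.012     ] [ 0.58115296 -0.30843648  0.012     ] [ 0.46653643 -0.33334906  0.012     ] 0.1848188384493006 0.11729273183208491
yaw 0.2131833000686375 0.21402692065071113 plate c [ 0.50429343 -0.23057528  0.012     ]
lid c [ 0.49687173 -0.19594217  0.101     ] wing [ 0.49545132 -0.19636431  0.151     ] post [ 0.51638091 -0.28740559  0.115     ]
wing ang -0.3099533798999742 0.05714183913653919
[330 207  13  12 120] [335.60833333 212.125     ] [0.49330408 0.27081109 0.04      ] [0.49102361 0.27089205 0.03815837]
```

Request:
drive_tool(
  plan=[
    [0,194,407,-30,-0.85],
    [0,194,407,-30,-0.85],
    [0,194,407,-30,-0.85],
    [0,194,407,-30,-0.85],
    [0,194,407,-30,-0.85],
    [0,194,407,-30,-0.85],
    [0,194,407,-30,-0.85],
    [0,194,407,-30,-0.85],
    [0,194,407,-30,-0.85],
    [0,194,407,-30,-0.85],
    [0,194,407,-30,-0.85],
    [0,194,407,-30,-0.85],
  ],
  force=40,
)

```text
t: 1.1
eef_pos: [0.4994, -0.1867, 0.2008]
tool_rot: [0.983, -0.185, 0.0, -0.003]
contact_force: [0.4, 0.2, 0.4]
grip_width: 0.0854
gripper_force: 0.0
```

Run:
```python
from h import *
W=eyes.snapshot('wrist'); save(W,'w1.png'); st=readout.state()
print(st['t'],st['eef_pos'],st['tool_rot'],st['joint_pos'])
import pickle; pickle.dump(W,open('w1.pkl','wb'))
J=np.array([.4965,-.1965]);a=-.386
for n,a in(('exp',-.386),):
  c,s=np.cos(a),np.sin(a)
  print(proj(W,[[J[0]+u*c-v*s,J[1]+u*s+v*c,.151] for u in(-.03,.03) for v in(-.007,.007)]).round(1), proj(W,[[*J,.151]]))
```

```text
1.15 [ 0.49773354 -0.19117689  0.20081683] [ 9.82355851e-01 -1.87017918e-01 -3.41747097e-04 -1.07880536e-03] [ 0.35351665  0.27234884 -0.07809475  1.90133201  0.02291755  0.96969926
 -1.6817385 ]
[[278.2 246.7]
 [260.3 246.4]
 [281.3 171.5]
 [261.7 171.3]] [[270.33396751 210.55230927]]
```

View pics/w1.png

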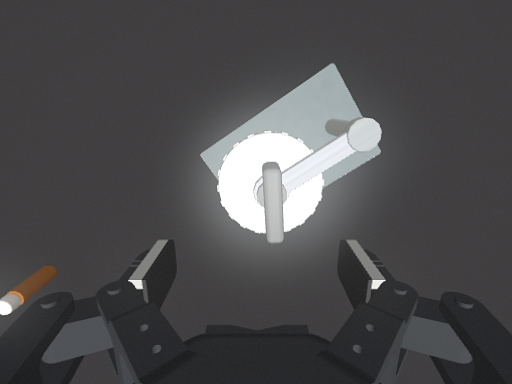

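Run:
```python
from h import *
import pickle
W=pickle.load(open('w1.pkl','rb')); g=cv2.cvtColor(W['pixels'],cv2.COLOR_RGB2GRAY)
for y in(175,190,200,215,225,235,240): print(y,g[y,258:290].tolist())
a,b=plane(W,275,240,.151),plane(W,271.5,165,.151); print(a,b,(a+b)/2,np.arctan2(*(b-a)[1::-1]),np.linalg.norm(a-b))
p=plane(W,365,134,.115);print('post',p)
```

```text
175 [255, 255, 255, 249, 191, 162, 178, 185, 189, 195, 198, 199, 200, 200, 201, 202, 203, 204, 205, 197, 192, 186, 175, 165, 246, 241, 241, 240, 239, 238, 239, 240]
190 [175, 201, 201, 202, 204, 158, 163, 178, 184, 188, 196, 198, 199, 198, 199, 200, 201, 201, 201, 200, 193, 187, 184, 160, 182, 201, 200, 185, 216, 239, 239, 238]
200 [193, 197, 198, 199, 199, 192, 151, 172, 179, 185, 190, 196, 196, 197, 197, 198, 200, 200, 199, 201, 193, 187, 183, 174, 161, 197, 196, 206, 232, 255, 255, 255]
215 [255, 255, 255, 255, 255, 255, 235, 149, 168, 176, 183, 188, 194, 194, 193, 195, 195, 194, 195, 194, 194, 186, 180, 178, 150, 231, 255, 255, 255, 255, 255, 255]
225 [255, 255, 255, 255, 255, 255, 255, 205, 150, 168, 175, 181, 188, 191, 191, 190, 190, 190, 190, 190, 191, 185, 180, 175, 161, 198, 255, 255, 255, 255, 255, 255]
235 [112, 113, 114, 113, 112, 115, 114, 112, 128, 160, 166, 174, 181, 187, 188, 187, 187, 187, 186, 186, 186, 184, 178, 174, 172, 142, 112, 112, 112, 113, 112, 112]
240 [108, 108, 109, 109, 109, 108, 108, 108, 108, 134, 161, 168, 176, 185, 184, 184, 183, 182, 182, 182, 182, 182, 176, 169, 158, 106, 107, 107, 107, 105, 108, 106]
[ 0.47239194 -0.19133297  0.151     ] [ 0.52865913 -0.20940653  0.151     ] [ 0.50052553 -0.20036975  0.151     ] -0.3107997696829271 0.05909864663145755
post [ 0.51745621 -0.28801203  0.115     ]
```

Request:
drive_tool(
  plan=[
    [0,3,-2,-40,0.076],
    [0,3,-2,-79,0.076],
    [0,3,-2,-79,0.076],
    [0,3,-2,-79,0.076],
    [255,3,-2,-79,0.076],
    [255,3,-2,-79,0.076],
    [255,3,-2,-79,0.076],
    [255,3,-2,-79,0.076],
    [255,3,-2,-79,0.076],
    [255,3,-2,-79,0.076],
    [255,3,-2,-79,0.076],
  ],
)

```text
t: 2.07
eef_pos: [0.4994, -0.1993, 0.1232]
tool_rot: [0.988, -0.155, 0.001, 0.0]
contact_force: [-0.2, -1.7, 4.6]
grip_width: 0.0132
gripper_force: 44.9
```

Request:
drive_tool(
  plan=[
    [255,3,-2,1,0.1],
    [255,3,-2,1,0.2],
    [255,3,-2,2,0.32],
    [255,3,-2,3,0.44],
    [255,3,-2,3,0.56],
    [255,3,-2,4,0.68],
    [255,3,-2,5,0.8],
    [255,3,-2,6,0.92],
    [255,3,-2,6,1.04],
    [255,3,-2,7,1.16],
    [255,3,-2,8,1.25],
    [255,3,-2,8,1.25],
  ],
  force=40,
)

```text
t: 3.07
eef_pos: [0.5015, -0.1972, 0.1308]
tool_rot: [0.891, 0.455, 0.0, -0.002]
contact_force: [-2.5, 7.4, 7.0]
grip_width: 0.0134
gripper_force: 45.4
```

Request:
drive_tool(
  plan=[
    [255,7,5,0,-0.117],
    [255,18,5,0,-0.233],
    [255,28,4,0,-0.35],
    [255,39,2,0,-0.467],
    [255,48,-1,0,-0.583],
    [255,58,-5,0,-0.7],
    [255,67,-11,0,-0.817],
    [255,75,-17,0,-0.933],
    [255,83,-25,0,-1.05],
    [255,89,-33,0,-1.167],
    [255,95,-42,0,-1.283],
    [255,99,-51,0,-1.4],
  ],
)

```text
t: 4.07
eef_pos: [0.6007, -0.2515, 0.1305]
tool_rot: [0.973, -0.231, -0.001, -0.0]
contact_force: [-2.0, 0.3, 3.4]
grip_width: 0.0134
gripper_force: 44.9
```

Request:
drive_tool(
  plan=[
    [0,0,0,0,0],
    [0,0,0,0,0],
    [0,0,0,0,0],
    [0,0,0,0,0],
    [0,0,0,40,0],
    [0,0,0,80,0],
    [0,-20,60,80,0.2],
    [0,-40,100,80,0.3],
    [0,-50,140,80,0.4],
    [0,-60,180,80,0.5],
    [0,-70,220,80,0.59],
    [0,-80,260,80,0.59],
  ],
)

```text
t: 5.07
eef_pos: [0.5252, -0.0114, 0.2106]
tool_rot: [0.998, 0.067, 0.0, 0.0]
contact_force: [1.2, 0.9, -0.1]
grip_width: 0.0854
gripper_force: 0.0
```

Request:
drive_tool(
  plan=[
    [0,-8,40,0,0],
    [0,-15,80,0,0],
    [0,-20,120,0,0],
    [0,-25,160,0,0],
    [0,-28,200,0,0],
    [0,-30,230,-20,0],
    [0,-30,230,-50,0],
    [0,-30,230,-50,0],
    [0,-30,230,-50,0],
  ],
)

```text
t: 5.82
eef_pos: [0.4952, 0.2159, 0.1593]
tool_rot: [0.998, 0.066, -0.002, 0.001]
contact_force: [-0.0, -0.5, -0.3]
grip_width: 0.0853
gripper_force: 0.0
```

Run:
```python
from h import *
import pickle
st=readout.state(); print(st['t'],st['eef_pos'],st['tool_rot'],st['joint_pos'])
W=eyes.snapshot('wrist'); T=eyes.snapshot('top')
im=W['pixels']; c=T['pixels']
print('pred',proj(W,[[.491,.271,.042],[.491,.271,0.02]]))
m=(im.min(2)>150).astype(np.uint8)
n,l,s,ce=cv2.connectedComponentsWithStats(m)
for i in range(1,n):
    if s[i,4]>60: print(s[i],ce[i].round(1),plane(W,*ce[i],.042).round(4))
cv2.imwrite('pics/w2.png',np.hstack([im,c[190:,330:]if 0 else np.vstack([cv2.resize(c[190:270,330:460],(288,177)),np.zeros((207,288,3),np.uint8)])])[:,:,::-1])
```

```text
5.8167 [0.49522527 0.21591818 0.15929687] [ 9.97842425e-01  6.56270509e-02 -1.68527292e-03  8.63315315e-04] [-0.21589033  0.35287754 -0.33962647  1.91409254  0.14724538  0.90238296
 -2.06757977]
pred [[199.39768754 183.1096735 ]
 [203.48022846 177.50859282]]
[274  31  27  33 689] [286.8  46.8] [0.6203 0.2058 0.042 ]
[  18  141  101   97 7523] [ 68.4 188.6] [0.4689 0.3967 0.042 ]
[185 167  32  32 779] [200.8 182.4] [0.4919 0.2697 0.042 ]
[321 220  25  26 469] [332.9 232.3] [0.4562 0.1303 0.042 ]
[128 240  39  49 511] [145.8 264.8] [0.3929 0.3213 0.042 ]
[347 240  39  49 520] [367.2 264.4] [0.424  0.0861 0.042 ]
```

View pics/w2.png

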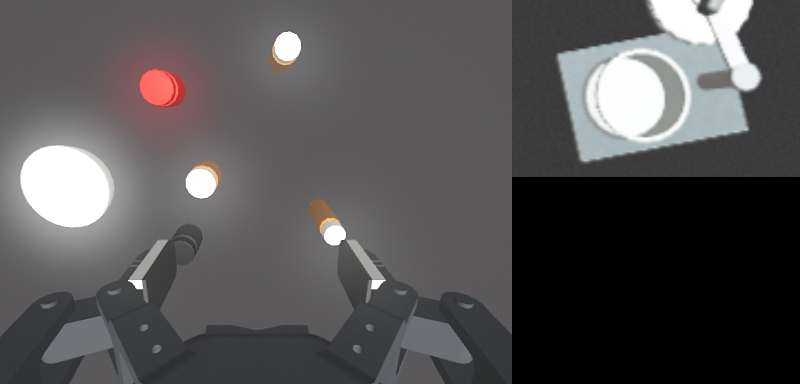

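The lid is well aside and the jar is open. The squat cap is at wrist pixel (201,182), about (0.4915, 0.270), with red at (160,88) and black at (186,243) both clear of the fingers' line.

Request:
drive_tool(
  plan=[
    [0,-4,30,0,0],
    [0,-4,54,0,0],
    [0,-4,54,0,0],
    [0,-4,54,-35,0],
    [0,-4,54,-70,0],
    [0,-4,54,-105,0],
    [0,-4,54,-135,0],
    [0,-4,54,-151,0],
    [0,-4,54,-151,0],
    [0,-4,54,-151,0],
  ],
)

```text
t: 6.75
eef_pos: [0.4936, 0.2698, 0.0101]
tool_rot: [0.998, 0.064, 0.0, 0.0]
contact_force: [0.2, -0.0, 1.0]
grip_width: 0.0852
gripper_force: 0.0
```

Request:
drive_tool(
  plan=[
    [255,0,0,0,0],
    [255,0,0,0,0],
    [255,0,0,0,0],
    [255,0,0,0,0],
    [255,0,0,0,0],
    [255,0,0,0,0],
  ],
  force=30,
)

```text
t: 7.25
eef_pos: [0.4931, 0.2708, 0.0105]
tool_rot: [0.998, 0.065, 0.001, -0.0]
contact_force: [-0.4, -1.5, 6.0]
grip_width: 0.0306
gripper_force: 29.3
```

Request:
drive_tool(
  plan=[
    [255,0,0,20,0],
    [255,0,0,50,0],
    [255,0,0,85,0],
    [255,0,0,120,0],
    [255,0,-15,145,0],
    [255,1,-40,150,0],
    [255,1,-75,150,0],
    [255,2,-110,150,0],
    [255,2,-145,150,0],
    [255,3,-180,150,0],
    [255,3,-215,150,0],
    [255,4,-250,150,0],
  ],
)

```text
t: 8.25
eef_pos: [0.4959, 0.0189, 0.1596]
tool_rot: [0.998, 0.065, 0.0, 0.0]
contact_force: [1.0, -0.3, -0.9]
grip_width: 0.0306
gripper_force: 30.0
```

Request:
drive_tool(
  plan=[
    [255,0,-35,0,0],
    [255,0,-70,0,0],
    [255,1,-105,0,0],
    [255,1,-140,0,0],
    [255,2,-170,0,0],
    [255,2,-195,0,0],
    [255,2,-210,0,0],
    [255,2,-218,0,0],
    [255,2,-219,0,0],
    [255,2,-219,0,0],
    [255,2,-219,0,0],
  ],
)

```text
t: 9.17
eef_pos: [0.4987, -0.1967, 0.1593]
tool_rot: [0.998, 0.066, 0.0, -0.0]
contact_force: [0.0, 0.5, -1.6]
grip_width: 0.0308
gripper_force: 30.0
```

Run:
```python
from h import *
st=readout.state(); print(st['t'],st['eef_pos'],st['tool_rot'],st['grip_width'])
S=eyes.snapshot('scene');T=eyes.snapshot('top');W=eyes.snapshot('wrist')
import pickle; pickle.dump((S,T,W),open('s2.pkl','wb'))
a=cv2.resize(S['pixels'][80:180,110:243],(532,400)); b=cv2.resize(W['pixels'],(268,200))
cv2.imwrite('pics/s2.png',np.hstack([a,np.vstack([b,cv2.resize(T['pixels'][180:280,340:474],(268,200))])])[:,:,::-1])
```

```text
9.1667 [ 0.49869664 -0.19674837  0.1593443 ] [ 9.97819725e-01  6.59972551e-02  2.19122159e-05 -3.97124679e-04] 0.030814683453355463
```

View pics/s2.png

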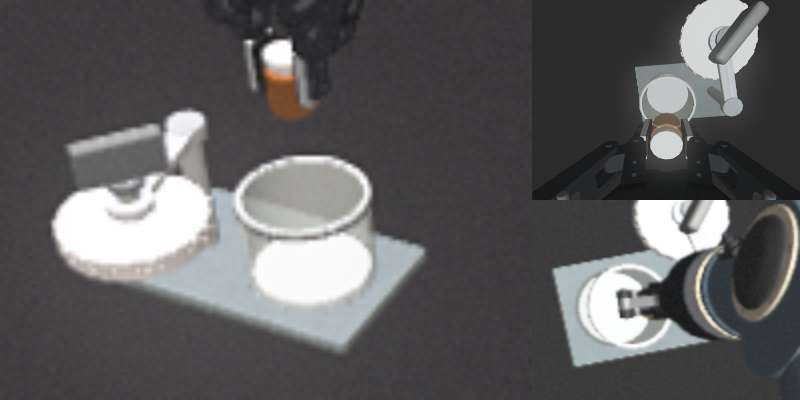

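The bottle hangs upright in the grip above the jar; in the scene view the rim is centred near pixel (186,129). A quick check of the jar centre from that rim:

Run:
```python
from h import *
import pickle
S,T,W=pickle.load(open('s2.pkl','rb'))
L,R,U,D=[(110+x/4,80+y/4) for x,y in((234.5,200),(373,196),(304,156),(306,239))]
P=[plane(S,*p,.080) for p in(L,R,U,D)]
print(np.round(P,4),(P[0]+P[1])/2,(P[2]+P[3])/2)
for J in([.4985,-.199],[.4965,-.1965]): 
  r=[[J[0]+.046*np.cos(t),J[1]+.046*np.sin(t),.08] for t in np.linspace(0,6.28,60)]
  q=(proj(S,r)-[110,80])*4; print(q.min(0),q.max(0))
```

```text
[[ 0.5331 -0.2289  0.08  ]
 [ 0.4726 -0.1564  0.08  ]
 [ 0.466  -0.2277  0.08  ]
 [ 0.5358 -0.1592  0.08  ]] [ 0.50287606 -0.19264843  0.08      ] [ 0.50089688 -0.19348075  0.08      ]
[234.07512461 153.80866623] [368.5802471  232.01881561]
[238.7646337 153.733989 ] [373.22263808 231.93614626]
```

Request:
drive_tool(
  plan=[
    [255,0,0,-15,0],
    [255,0,0,-35,0],
    [255,0,0,-55,0],
    [255,0,0,-75,0],
    [255,0,0,-90,0],
    [255,0,0,-105,0],
    [255,0,0,-115,0],
    [255,0,0,-122,0],
    [255,0,0,-126,0],
    [255,0,0,-129,0],
    [255,0,0,-130,0],
    [255,0,0,-130,0],
  ],
)

```text
t: 10.32
eef_pos: [0.4991, -0.1978, 0.0346]
tool_rot: [0.998, 0.065, 0.0, 0.0]
contact_force: [-13.6, 3.2, 39.6]
grip_width: 0.031
gripper_force: 42.9
```

Request:
drive_tool(
  plan=[
    [255,0,0,-1,0],
    [255,0,0,-1,0],
    [255,0,0,-2,0],
    [255,0,0,-2,0],
    [255,0,0,-2,0],
  ],
)

```text
t: 10.73
eef_pos: [0.4991, -0.1979, 0.0345]
tool_rot: [0.998, 0.065, 0.0, 0.0]
contact_force: [-18.0, 4.1, 56.1]
grip_width: 0.0305
gripper_force: 45.6
```

Request:
drive_tool(
  plan=[
    [255,0,0,5,0],
    [255,0,0,7,0],
    [255,0,0,7,0],
  ],
)

```text
t: 10.98
eef_pos: [0.4995, -0.1986, 0.0356]
tool_rot: [0.998, 0.065, 0.001, 0.001]
contact_force: [-0.3, 0.4, -0.9]
grip_width: 0.0304
gripper_force: 30.2
```

Run:
```python
from h import *
st=readout.state(); print(st['t'],st['eef_pos'],st['contact_force'],st['ft_torque'],st['grip_width'])
S=eyes.snapshot('scene');W=eyes.snapshot('wrist')
a=cv2.resize(S['pixels'][80:180,110:220],(440,400)); b=cv2.resize(W['pixels'][60:,130:400],(352,422))[:400]
cv2.imwrite('pics/s3.png',np.hstack([a,b])[:,:,::-1])
```

```text
10.9833 [ 0.49953892 -0.1985825   0.03557761] [-0.32880381  0.39784089 -0.92947827] [ 0.028008   -0.07388425 -0.03976663] 0.030393711902212812
```

View pics/s3.png

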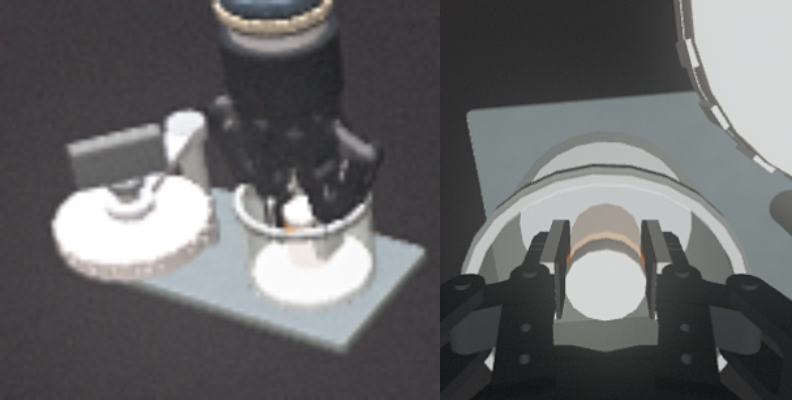

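Run:
```python
from h import *
import pickle
S,T,W=pickle.load(open('s2.pkl','rb'))
im=S['pixels'].astype(int)
m=((im[:,:,0]-im[:,:,2]>40)&(im[:,:,0]>70)).astype(np.uint8); m[:85]=0;m[125:]=0;m[:,:165]=0;m[:,205:]=0
ys,xs=np.nonzero(m); print(xs.min(),xs.max(),ys.min(),ys.max())
for z in(.139,.144,.149,.154):
  q=proj(S,[[.4987+.016*np.cos(t),-.1967+.016*np.sin(t),z] for t in np.linspace(0,6.28,60)]);u=proj(S,[[.4987+.016*np.cos(t),-.1967+.016*np.sin(t),z+.042] for t in np.linspace(0,6.28,60)]); print(z,q.min(0),q.max(0),u.min(0))
```

```text
176 188 97 109
0.139 [177.35504404 106.60716342] [189.50198661 113.28652536] [175.27385816  92.73123303]
0.144 [177.11328175 104.99408563] [189.29972561 111.66071826] [175.01825894  91.02864263]
0.149 [176.86993316 103.3707351 ] [189.09614192 110.02434518] [174.76093198  89.31489005]
0.154 [176.62498228 101.7370111 ] [188.89122226 108.37730043] [174.50185931  87.58986252]
```

The bottle's base is about 10.5 mm below the TCP, so the gripper's linkage met the rim 7 mm before the bottle reached the floor. I'll set the bottle on open bench, re-grip it about 10 mm higher, and come back.

Request:
drive_tool(
  plan=[
    [255,0,0,25,0],
    [255,0,0,60,0],
    [255,0,0,95,0],
    [255,0,0,115,0],
    [255,0,30,115,0],
    [255,0,65,115,0],
    [255,0,100,115,0],
    [255,0,135,115,0],
    [255,0,165,115,0],
    [255,0,185,115,0],
    [255,0,195,115,0],
    [255,0,198,115,0],
  ],
)

```text
t: 12.08
eef_pos: [0.4983, 0.0015, 0.1487]
tool_rot: [0.998, 0.067, -0.001, -0.0]
contact_force: [-0.3, -0.5, -1.1]
grip_width: 0.0309
gripper_force: 30.4
```

Request:
drive_tool(
  plan=[
    [255,0,0,0,0],
    [255,0,0,-30,0],
    [255,0,0,-65,0],
    [255,0,0,-95,0],
    [255,0,0,-115,0],
    [255,0,0,-127,0],
    [255,0,0,-134,0],
    [255,0,0,-138,0],
    [255,0,0,-138,0],
    [255,0,0,-138,0],
  ],
)

```text
t: 12.92
eef_pos: [0.4993, -0.0014, 0.0118]
tool_rot: [0.998, 0.064, 0.001, 0.0]
contact_force: [-0.2, 0.2, -0.3]
grip_width: 0.0305
gripper_force: 30.5
```

Request:
drive_tool(
  plan=[
    [255,0,0,-2,0],
    [255,0,0,-2,0],
    [60,0,0,-2,0],
    [60,0,0,-2,0],
    [60,0,0,-2,0],
    [60,0,0,4,0],
    [60,0,0,9,0],
    [60,0,0,9,0],
    [60,0,0,9,0],
    [60,0,0,9,0],
  ],
)

```text
t: 13.75
eef_pos: [0.4986, -0.0005, 0.0205]
tool_rot: [0.998, 0.065, 0.0, 0.0]
contact_force: [0.4, -0.1, 0.7]
grip_width: 0.0653
gripper_force: 0.0
```

Request:
drive_tool(
  plan=[
    [255,0,0,0,0],
    [255,0,0,0,0],
    [255,0,0,0,0],
    [255,0,0,0,0],
    [255,0,0,0,0],
  ],
  force=30,
)

```text
t: 14.17
eef_pos: [0.4984, -0.0005, 0.0204]
tool_rot: [0.998, 0.065, -0.0, 0.0]
contact_force: [-0.6, -0.3, 2.8]
grip_width: 0.0303
gripper_force: 29.5
```

Request:
drive_tool(
  plan=[
    [255,0,0,20,0],
    [255,0,0,55,0],
    [255,0,0,90,0],
    [255,0,0,120,0],
    [255,0,0,130,0],
    [255,0,-30,130,0],
    [255,0,-65,130,0],
    [255,0,-100,130,0],
    [255,0,-135,130,0],
    [255,0,-165,130,0],
    [255,0,-185,130,0],
    [255,0,-193,130,0],
  ],
)

```text
t: 15.17
eef_pos: [0.4973, -0.1975, 0.1493]
tool_rot: [0.998, 0.062, -0.001, 0.001]
contact_force: [0.2, 0.3, -0.8]
grip_width: 0.0302
gripper_force: 30.0
```

Request:
drive_tool(
  plan=[
    [255,1,-2,-10,0],
    [255,1,-2,-30,0],
    [255,1,-2,-50,0],
    [255,1,-2,-70,0],
    [255,1,-2,-85,0],
    [255,1,-2,-95,0],
    [255,1,-2,-102,0],
    [255,1,-2,-106,0],
    [255,1,-2,-109,0],
    [255,1,-2,-109,0],
    [255,1,-2,-109,0],
  ],
)

```text
t: 16.08
eef_pos: [0.5, -0.1955, 0.0418]
tool_rot: [0.998, 0.065, 0.001, 0.0]
contact_force: [-0.4, 0.0, -0.8]
grip_width: 0.0302
gripper_force: 30.0
```

Request:
drive_tool(
  plan=[
    [255,0,0,-1,0],
    [255,0,0,-2,0],
    [255,0,0,-3,0],
    [255,0,0,-3,0],
  ],
)

```text
t: 16.42
eef_pos: [0.4995, -0.1955, 0.0384]
tool_rot: [0.998, 0.065, 0.0, 0.0]
contact_force: [-0.1, -0.8, -0.5]
grip_width: 0.0304
gripper_force: 30.0
```

Request:
drive_tool(
  plan=[
    [255,0,0,-1,0],
    [255,0,0,-1,0],
    [255,0,0,-2,0],
    [255,0,0,-2,0],
  ],
)

```text
t: 16.75
eef_pos: [0.4997, -0.1956, 0.0374]
tool_rot: [0.998, 0.065, 0.0, 0.0]
contact_force: [-2.7, 1.0, 8.0]
grip_width: 0.0304
gripper_force: 30.8
```

Request:
drive_tool(
  plan=[
    [136,0,0,0,0],
    [136,0,0,0,0],
    [136,0,0,0,0],
    [136,0,0,10,0],
    [136,0,0,30,0],
    [136,0,0,65,0],
    [136,0,0,105,0],
    [0,0,0,145,0],
    [0,0,0,165,0],
    [0,40,-20,165,-0.12],
    [0,75,-40,165,-0.24],
    [0,101,-56,165,-0.36],
  ],
)

```text
t: 17.75
eef_pos: [0.6027, -0.2513, 0.2026]
tool_rot: [0.993, -0.117, 0.001, -0.0]
contact_force: [1.2, -0.4, -0.1]
grip_width: 0.0852
gripper_force: 0.0
```

Request:
drive_tool(
  plan=[
    [0,0,0,0,-0.12],
    [0,0,0,0,-0.23],
    [0,0,0,0,-0.23],
    [0,0,0,0,-0.23],
  ],
)

```text
t: 18.08
eef_pos: [0.6004, -0.2503, 0.201]
tool_rot: [0.974, -0.226, -0.001, -0.0]
contact_force: [-0.1, 0.6, -0.1]
grip_width: 0.0854
gripper_force: 0.0
```

Run:
```python
from h import *
st=readout.state(); print(st['t'],st['eef_pos'],st['tool_rot'],st['joint_pos'][6])
S=eyes.snapshot('scene');W=eyes.snapshot('wrist');T=eyes.snapshot('top')
a=cv2.resize(S['pixels'][80:180,110:220],(396,360)); b=cv2.resize(W['pixels'],(400,300)); c=cv2.resize(T['pixels'][180:280,340:474],(396,236))
i=np.zeros((600,800,3),np.uint8); i[:360,:396]=a; i[:300,400:]=b; i[360:596,:396]=c
cv2.imwrite('pics/s4.png',i[:,:,::-1])
import pickle; pickle.dump((S,T,W),open('s4.pkl','wb'))
```

```text
18.0833 [ 0.60035576 -0.25032949  0.20102056] [ 9.74084803e-01 -2.26182060e-01 -5.71339856e-04 -3.81563881e-04] -1.7162992407962094
```

View pics/s4.png

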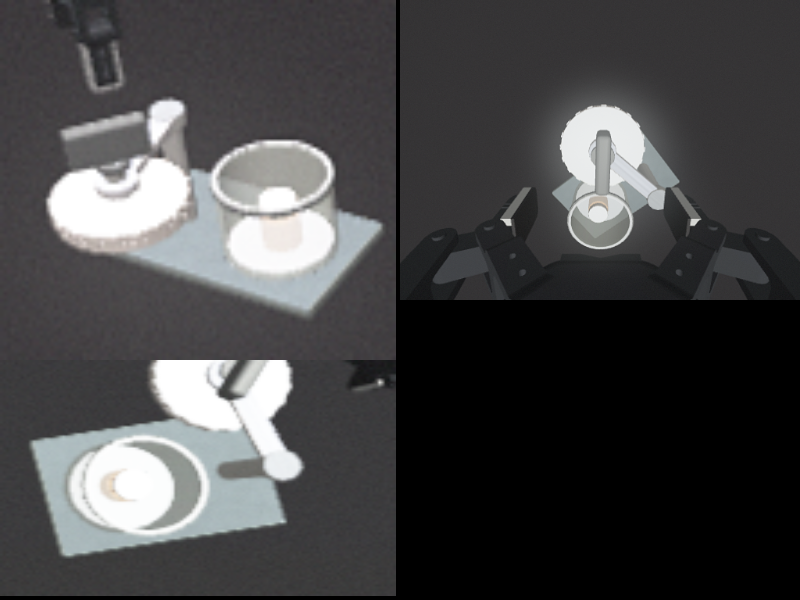

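The bottle stands upright inside the open jar (scene crop at (280,220)), and the wing is lined up between the fingers. Now I grip it again.

Request:
drive_tool(
  plan=[
    [0,0,-1,-35,0],
    [0,0,-1,-70,0],
    [0,0,-1,-70,0],
    [0,0,-1,-70,0],
    [255,0,-1,-70,0],
    [255,0,-1,-70,0],
    [255,0,-1,-70,0],
    [255,0,-1,-70,0],
    [255,0,-1,-70,0],
    [255,0,-1,-70,0],
    [255,0,-1,-70,0],
  ],
  force=40,
)

```text
t: 19.15
eef_pos: [0.6007, -0.2526, 0.1322]
tool_rot: [0.974, -0.228, 0.0, 0.0]
contact_force: [-0.5, 0.2, 4.3]
grip_width: 0.0132
gripper_force: 44.7
```

Request:
drive_tool(
  plan=[
    [255,-4,9,0,0.117],
    [255,-10,18,0,0.233],
    [255,-16,26,0,0.35],
    [255,-24,34,0,0.467],
    [255,-32,40,0,0.583],
    [255,-41,46,0,0.7],
    [255,-51,50,0,0.817],
    [255,-60,53,0,0.933],
    [255,-71,55,0,1.05],
    [255,-81,56,0,1.167],
    [255,-92,56,0,1.283],
    [255,-102,54,0,1.4],
  ],
)

```text
t: 20.15
eef_pos: [0.4996, -0.1977, 0.1324]
tool_rot: [0.89, 0.456, 0.002, 0.001]
contact_force: [0.8, 1.8, 3.8]
grip_width: 0.0131
gripper_force: 44.8
```

Request:
drive_tool(
  plan=[
    [255,-2,-1,0,0],
    [255,-4,-1,0,0],
    [255,-4,-1,0,0],
    [255,-4,-1,0,0],
  ],
)

```text
t: 20.48
eef_pos: [0.4977, -0.1981, 0.1323]
tool_rot: [0.892, 0.452, 0.003, 0.001]
contact_force: [4.4, 2.3, 0.7]
grip_width: 0.0131
gripper_force: 44.2
```

Request:
drive_tool(
  plan=[
    [255,0,0,-1,-0.12],
    [255,0,0,-1,-0.24],
    [255,0,0,-2,-0.36],
    [255,0,0,-3,-0.48],
    [255,0,0,-4,-0.6],
    [255,0,0,-4,-0.72],
    [255,0,0,-5,-0.84],
    [255,0,0,-6,-0.96],
    [255,0,0,-6,-1.08],
    [255,0,0,-7,-1.2],
    [255,0,0,-8,-1.28],
    [255,0,0,-8,-1.28],
  ],
)

```text
t: 21.48
eef_pos: [0.4982, -0.1994, 0.1246]
tool_rot: [0.985, -0.171, 0.004, 0.0]
contact_force: [4.9, 0.3, 1.7]
grip_width: 0.0131
gripper_force: 44.5
```

Request:
drive_tool(
  plan=[
    [255,0,0,0,-0.03],
    [255,0,0,0,-0.06],
    [255,0,0,0,-0.09],
    [255,0,0,0,-0.09],
    [255,0,0,0,-0.09],
  ],
)

```text
t: 21.9
eef_pos: [0.4994, -0.1991, 0.1245]
tool_rot: [0.977, -0.212, 0.005, 0.0]
contact_force: [8.3, 0.8, -1.3]
grip_width: 0.0131
gripper_force: 44.9
```

Run:
```python
from h import *
st=readout.state(); q=st['tool_rot'];print(st['t'],st['eef_pos'],2*np.arctan2(q[1],q[0]),st['contact_force'],st['ft_torque'])
```

```text
21.9 [ 0.49943439 -0.19914886  0.12448344] -0.4271246650950175 [ 8.31879693  0.83627217 -1.25485888] [ 0.16157749 -1.69654825  0.8041161 ]
```

Request:
drive_tool(
  plan=[
    [255,0,0,0,-0.04],
    [255,0,0,0,-0.08],
    [255,0,0,0,-0.08],
    [255,0,0,0,-0.08],
  ],
)

```text
t: 22.23
eef_pos: [0.5008, -0.1987, 0.1246]
tool_rot: [0.968, -0.249, 0.006, -0.0]
contact_force: [11.8, 0.6, -5.0]
grip_width: 0.0128
gripper_force: 67.5
```

Run:
```python
from h import *
st=readout.state(); q=st['tool_rot'];print(st['t'],st['eef_pos'],2*np.arctan2(q[1],q[0]),st['contact_force'],st['ft_torque'])
```

```text
22.2333 [ 0.50079785 -0.198743    0.12463896] -0.5032612454479091 [11.80249232  0.58814548 -4.97023304] [ 0.16348149 -2.34609623  1.54337707]
```

The torque is rising against the home stop. I release, lift clear and check.

Request:
drive_tool(
  plan=[
    [0,0,0,0,0],
    [0,0,0,0,0],
    [0,0,0,0,0],
    [0,0,0,0,0],
    [0,0,0,0,0],
    [0,0,0,35,0],
    [0,0,0,75,0],
    [0,-20,30,75,0],
    [0,-40,60,75,0],
    [0,-40,60,75,0],
    [0,-40,60,75,0],
  ],
)

```text
t: 23.15
eef_pos: [0.4535, -0.1383, 0.1986]
tool_rot: [0.968, -0.251, -0.0, 0.0]
contact_force: [0.3, 0.3, 0.0]
grip_width: 0.0853
gripper_force: 0.0
```

Run:
```python
from h import *
st=readout.state(); print(st['t'],st['eef_pos'],st['contact_force'])
S=eyes.snapshot('scene');W=eyes.snapshot('wrist');T=eyes.snapshot('top')
a=cv2.resize(S['pixels'][80:180,110:220],(396,360)); b=cv2.resize(W['pixels'][60:260,150:400],(400,320)); c=cv2.resize(S['pixels'][150:280,170:430],(396,198))
i=np.zeros((600,800,3),np.uint8); i[:360,:396]=a; i[:320,400:]=b; i[360:558,:396]=c
i[330:568,400:]=cv2.resize(T['pixels'][190:270,330:464],(400,238))
cv2.imwrite('pics/s5.png',i[:,:,::-1])
import pickle; pickle.dump((S,T,W),open('s5.pkl','wb'))
```

```text
23.15 [ 0.4534914  -0.13825965  0.19857593] [0.34757557 0.33067932 0.0014714 ]
```

View pics/s5.png

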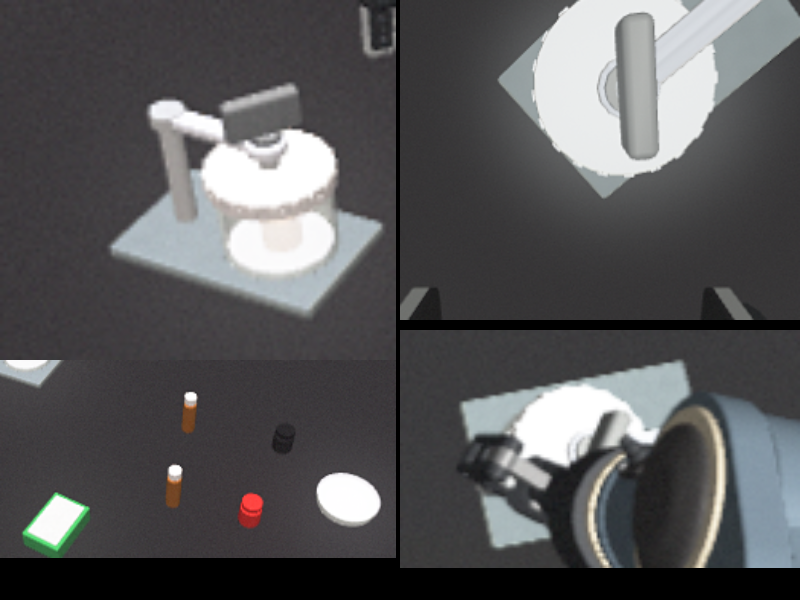

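The lid is down on the jar with the bottle visible upright inside, and the vials, dish and slide box have not moved. The wing ends are at crop (636,15) and (642,158); I check the wing's yaw and the arm's position numerically.

Run:
```python
from h import *
import pickle
S,T,W=pickle.load(open('s5.pkl','rb'))
f=lambda x,y:(150+(x-400)/1.6,60+y/1.6)
b,a=[plane(W,*f(*p),.151) for p in((636,15),(641,157))]
print(a,b,(a+b)/2,'yaw',np.arctan2(*(b-a)[1::-1]),'lid',np.arctan2(*(b-a)[1::-1])-.2135+.6,np.linalg.norm(b-a))
# long edges fit
g=cv2.cvtColor(W['pixels'],cv2.COLOR_RGB2GRAY)
for y in (80,95,110,125,140,150): print(y,g[y,280:318].tolist())
```

```text
[ 0.47491934 -0.18640344  0.151     ] [ 0.52687799 -0.21005405  0.151     ] [ 0.50089867 -0.19822875  0.151     ] yaw -0.4271544214106283 lid -0.04065442141062836 0.05708811010199394
80 [235, 235, 237, 243, 148, 98, 104, 104, 115, 132, 145, 152, 160, 167, 173, 175, 175, 176, 177, 178, 178, 179, 180, 181, 177, 170, 160, 151, 124, 225, 237, 236, 237, 238, 222, 165, 175, 214]
95 [235, 235, 236, 238, 240, 145, 104, 109, 109, 122, 139, 150, 156, 164, 170, 176, 177, 176, 178, 179, 179, 179, 180, 180, 180, 174, 165, 156, 148, 162, 213, 220, 219, 219, 219, 216, 210, 209]
110 [183, 185, 184, 184, 187, 172, 117, 110, 112, 113, 127, 144, 153, 159, 165, 172, 176, 177, 177, 177, 179, 180, 178, 177, 177, 176, 168, 161, 154, 138, 154, 211, 215, 210, 209, 194, 222, 235]
125 [213, 156, 156, 181, 182, 183, 168, 117, 112, 112, 114, 131, 146, 154, 160, 166, 174, 177, 178, 178, 178, 178, 177, 176, 175, 175, 170, 164, 157, 152, 147, 233, 237, 235, 235, 235, 235, 235]
140 [235, 235, 235, 235, 236, 236, 240, 205, 120, 107, 109, 116, 131, 148, 153, 161, 167, 175, 176, 175, 176, 174, 174, 174, 173, 172, 172, 164, 160, 154, 140, 204, 236, 236, 235, 234, 235, 234]
150 [234, 235, 234, 235, 235, 234, 235, 240, 170, 108, 104, 105, 116, 137, 147, 155, 162, 169, 175, 174, 173, 173, 172, 170, 170, 169, 168, 164, 159, 154, 149, 141, 234, 236, 235, 234, 234, 234]
```

```bash
python3 -c "
from cell import env; print(env.sign_off())"
```

```text
the job is handed in; nothing more can be done
None
```

I handed the job in at about 23 s. The squat bottle stands upright in the jar, the arm is back over it and the lid is screwed home (measured about 0 rad). The vials, dish and slide box look unmoved. On the first lowering the gripper met the rim at up to 56 N, so I re-gripped the bottle higher. The sign-off gave no verdict.

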